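# Fetch a stone plaque from the riser's tray and clamp it in the spring display stand

### The job

Use the wooden-handled hook: drop its pin into the hole in the tray's tab, draw the tray well out from under the riser, then stand the hook back on the open table. Take the round-topped plaque out of the tray, push the display stand's spring jaw back with it and hold the jaw open while you lower the plaque upright and fully down between jaw and stop, then let go so that the jaw clamps it. Leave the tray out with the straight-sided plaque still standing in it, and do not disturb the idol, the owl or the horseshoe.

Things in the scene. Friction and masses are not known exactly. Their poses are not given: they have to be found in the camera images.
- riser: Fixed wooden display step, 150 deep (x) by 190 wide (y) by 124 high, open at its front (local -x) where the tray slides out. Origin: centre of its underside, on the table; its x points from front to back. Small figures on its top, at the back, reach z 184; they are only look. Its place and yaw vary.
- tray (a joint): How far the light wooden tray is drawn out of the riser, m: 0 shut (start), 0.12 end stop. It moves along the riser's -x, takes about 2 N and stays where left. Draw it out at least 100 mm. The tray is 158 wide, its walls reach 36 above the table, its inner floor is 10 above the table.
- tray_slot (a point): Middle of the tray's cross slot, on the inner floor 10 above the table, 60 behind the hole; moves with the tray. Two ribs 18 high, 22 apart, hold the two plaques upright side by side, their faces across the pull, centred 36 to either side of this point. With the tray shut they are hidden under the riser.
- tray_hole (a point): Centre of the upright finger hole, 20 in diameter, at the top face (30 above the table) of the dark steel tab on the tray's front. The tab is a level plate 6 thick, 50 wide, reaching 21 out in front of the hole and 25 back to the tray's front wall; free space below it to the table. Axes as the riser's (x to the back); moves with the tray.
- hook: Pull hook, 0.13 kg, standing on its handle. Dark wooden handle 90 long (x), 24 wide (y), 38 high; origin: centre of its underside. A steel rod of 6 diameter leaves the +x end 30 above the underside, runs to 100 from the origin and turns straight down into a pin. Take it from above across its 24 and keep it level; with the pin 12 to 20 below the tab's top the rod clears the tab.
- hook_tip (a point): Lower end of the hook's pin, 100 along the handle's +x from the hook's origin and 2 above its underside.
- plaque: Grey stone plaque with a round top: 18 thick (x), 60 wide (y), 90 high (the top 30 is a half circle), about 0.22 kg, a round relief on both faces. Origin: centre of its underside. It stands upright in one of the tray's two places; which one varies. Either face may be to the jaw.
- pillar: The other plaque: straight-sided and square-topped, 18 thick (x), 38 wide (y), 90 high, same stone, in the tray's other place. Origin: centre of its underside. It stays there.
- stand: Fixed display stand; place and yaw vary. Wooden base 14 high, x -47 to +83, y -45 to +45. Origin at table level, in the plane of the inner face of a low steel stop (x -12 to 0, 64 wide, top 30 above the table). Facing it at +x the spring jaw, behind that a steel block (x 61 to 75, top 44).
- seat (a point): Where the middle of the clamped plaque's underside belongs: on the base, 14 above the table, at stand x 9, y 0, between stop and jaw; the plaque's faces lie along the stand's y. Axes as the stand's.
- jaw (a joint): How far the jaw is pushed back along the stand's +x, m: 0 at rest (gap to the stop 6 mm), 0.028 end stop; an 18 mm plaque reads 0.012. Spring: 3 N at rest, plus 1.5 N per 10 mm; springs back when let go. Upright aluminium plate 56 wide, 8 thick, top 51 above the table, 21 higher than the stop: a plaque with its lower edge between those heights passes over the stop and pushes it back.
- jaw_top (a point): Middle of the top edge of the jaw's inner face, 51 above the table; it moves with the jaw (stand x 6 at rest).
- idol: Bystander: grey stone figure 120 high, 65 across; origin under its centre.
- owl: Bystander: small terracotta owl 76 high, 60 across; origin under its centre.
- horseshoe: Bystander: rusty horseshoe lying flat, about 120 by 110, 12 thick; origin under its middle.
There are look-alikes about, which are no part of the job. Of the things that look like the hook, the smaller one is meant. Leave any green look-alike of the plaque alone.

How it is judged:
By the outcome, as a careful person would: the job done as asked, in the order asked, and still so for the second after the job is handed in, with the robot touching nothing.
It also fails if it takes over 64 s, if anything falls off the work surface, if the arm or the gripper's body presses on something with over 40 N, if the wrist force passes 120 N, or if a joint passes its speed limit or range.

### The arm

A 7-joint arm with a two-finger parallel gripper is mounted at the origin on the work surface. World frame = base frame: x ahead of the robot, y to its left, z up, the work surface at z = 0. Lengths are in m, angles in rad, forces in N, time in s.
With the tool pointing down it reaches from about 0.425 to 0.925 m from the base axis. Payload 6.8 kg.
Tool frame: the origin (TCP) lies at the very end of the fingers, on their centre line; the grasp point (between the pads) lies 19 mm behind it; z points along the fingers, y is the line along which they close (so a half turn about z gives the same grasp; the last joint's range is limited). The gripper opens to 85 mm and grips with 20 to 120 N. Pads are 22 mm wide; open, the fingers measure 114 mm over their backs; the gripper's body (76 mm by 85 mm) begins 54 mm behind the grasp point. The pads swing forward as they close: fully open they stand 13 mm farther back than shut.
Start: joints at [1.141, 0.477, 0.022, 1.555, -0.011, 1.109, -0.083], TCP at [0.213, -0.64, 0.231] pointing down, gripper open.
Joint ranges: [-2.96, 2.96], [-0.34, 2.1], [-1.41, 1.46], [0.24, 2.44], [-1.37, 4.51], [0.17, 1.92], [-2.96, 2.96]. Speed limits (rad/s): [2.39, 2.39, 3.14, 3.14, 3.14, 3.14, 3.14].

### API

Orientations are given as a unit quaternion [w, x, y, z].
In Python, from station import bot gives the robot as it stands.
- The arm moves only by the tool jog_arm, never from a script. Its argument "motion" is a list of rows, each a list of 7 numbers: the turn, a rotation vector about the tool's x, y, z in rad, then the shift along the tool's x, y, z in mm, then the finger opening in mm, from 0 to 85.4. A call has 1 to 10 rows; each row is the pose to reach, as a shift and turn from the pose commanded when the call began, along the tool's axes at that moment; what a row does not reach only later rows make up. A row lasts 1/8 s, in which the tool goes at most 62.5 mm and 10.7 degrees, less where a joint would pass 70% of its speed; a pose out of reach is approached as far as the arm can. A call with a gripper value outside its range is refused whole. The fingers move at their own pace and stop on an object; "grip_force" is the grip in N (left out, the last holds). Time passes only in rows, so rows that repeat a pose let the fingers close. It gives the time, the measured TCP pose, the force, the opening and the grip force at its end, in the units of the state.
- bot.get_obs(): the state, without advancing time (a new reading comes with each control period).
- bot.read_camera(name): name is "scene" or "top" or "wrist"; returns a dict with "pixels" (420x560x3 uint8, red, green, blue), "camera_matrix" (3x3 intrinsics, pixels), "distortion" ([k1, k2, p1, p2, k3] as OpenCV has them; the pictures are not rectified), "T" (4x4, takes a point from camera to world coordinates); the wrist camera has in their place "tool_from_camera" (4x4, takes a point from camera to tool coordinates, whose origin is the TCP and whose axes are the flange's). Camera axes: x right, y down, z forward; pixel columns grow to the right and rows downward; lengths in m; the calibration is good to about 2 mm. A picture is of the moment at which its call begins: read the wrist's pose just before it. There is no depth.
- bot.hand_in(): hands the job in; it is judged then, once.
Trained networks look in a picture, given as the dict that the camera call returned (one of the last four; its "shot" number tells which), for a name from the list of things; names that differ only in an ending like _2 or _b are one class to them, and where a whole thing is asked for, a point or a joint stands for the part that bears it (a point fixed in the world has none). Each returns a list of dicts, best first, with "score" (0 to 1); they miss things now and then, are a little off and sometimes report something else, mostly with a low value. They report only what shows in the picture. A call takes as long as a camera call. They do not tell look-alikes from the thing itself.
- bot.spot_in(thing, picture): "xy" ([column, row] in pixels, amid what is visible of it).
- bot.tip_of(thing, picture): "xy" ([column, row] in pixels: a listed point, or the origin of a listed thing).
The state is a dict: "t": time; "q": joint angles; "joint_vel": joint speeds; "joint_torque": joint torques, N m; "eef_pos": TCP position; "tool_rot": TCP orientation; "contact_force": force on the tool from outside, world axes, zero at the start; "torque": the same for the moment, N m; "gripper_width": opening from 0.0 (shut) to 1.0 (fully open); "grasp_force": force on a finger pad.
Only numpy, scipy, OpenCV 4.12 (cv2) and the standard library are available. Lean on these libraries where they do the work, as an engineer would, in place of code of your own. Each camera call takes 0.05 s, during which the arm holds its last target. There are 200 camera calls.

## Working session

There is one attempt and no reset: what is moved stays moved. The work goes in short steps, Python scripts to look and compute and a tool call to move; the robot and the scene stay as the last step left them, time stands still between calls to the robot, and variables do not carry over. Pictures are saved under pics/ and viewed, at most 10 in all, crops included, and the job is handed in when it is done.

Besides the shell and the picture viewer there is one more tool, called by a JSON object that holds its "fn" and its "kwargs", one argument or row to a line. jog_arm: Moves the arm, as the interface text tells. Its arguments: {"type":"object","properties":{"motion":{"type":"array"},"grip_force":{"type":"number"}},"required":["motion"]}

```bash
ls; mkdir -p pics; cat > h.py <<'E'
import numpy as np, cv2
from station import bot
from scipy.spatial.transform import Rotation as R
def shot(cam,fn=None):
    o=bot.get_obs(); p=bot.read_camera(cam)
    if cam=="wrist":
        T=np.eye(4); q=o["tool_rot"]; T[:3,:3]=R.from_quat([q[1],q[2],q[3],q[0]]).as_matrix(); T[:3,3]=o["eef_pos"]
        p["W"]=T@np.array(p["tool_from_camera"])
    else: p["W"]=np.array(p["T"])
    if fn: cv2.imwrite("pics/"+fn,cv2.cvtColor(p["pixels"],cv2.COLOR_RGB2BGR))
    return p
def at(p,xy,z):
    u=cv2.undistortPoints(np.array([[xy]],float),np.array(p["camera_matrix"]),np.array(p["distortion"]))[0,0]
    d=p["W"][:3,:3]@np.array([u[0],u[1],1]); o=p["W"][:3,3]
    return o+d*(z-o[2])/d[2]
def px(p,X):
    W=np.linalg.inv(p["W"]); r,_=cv2.Rodrigues(W[:3,:3])
    return cv2.projectPoints(np.array([X],float),r,W[:3,3],np.array(p["camera_matrix"]),np.array(p["distortion"]))[0][0,0]
E
python3 - <<'E'
from h import *
print({k:np.round(v,3) for k,v in bot.get_obs().items()})
Z=dict(riser=0,tray_hole=.03,tray_slot=.01,hook=0,hook_tip=.002,plaque=.01,pillar=.01,stand=0,seat=.014,jaw_top=.051,idol=0,owl=0,horseshoe=0)
for c in("top","scene"):
    p=shot(c,c+"0.png"); print(c,np.round(p["W"],2).tolist())
    for t,z in Z.items():
        for f in("tip_of",):
            for d in getattr(bot,f)(t,p)[:4]:
                if d["score"]>.15: print(t,round(d["score"],2),np.round(d["xy"]),np.round(at(p,d["xy"],z),3))
E
```

```text
pics
{'t': np.float64(0.0), 'q': array([ 1.141,  0.478,  0.022,  1.556, -0.011,  1.109, -0.083]), 'joint_vel': array([-0.002, -0.002,  0.001,  0.   ,  0.001, -0.   ,  0.   ]), 'joint_torque': array([ 1.0000e-03, -5.9645e+01,  1.6080e+00, -2.8120e+01,  1.2000e-02,
        9.0000e-03,  0.0000e+00]), 'eef_pos': array([ 0.213, -0.64 ,  0.23 ]), 'tool_rot': array([-0.001,  0.987,  0.16 , -0.   ]), 'contact_force': array([-0.223,  0.561,  0.647]), 'torque': array([ 0.023,  0.006, -0.023]), 'grasp_force': np.float64(0.0), 'gripper_width': np.float64(1.001)}
top [[-0.01, -0.99, 0.16, 0.32], [-1.0, 0.0, -0.01, -0.03], [0.01, -0.16, -0.99, 1.36], [0.0, 0.0, 0.0, 1.0]]
riser 0.96 [370. 188.] [ 0.603 -0.261  0.   ]
tray_hole 0.85 [333. 188.] [ 0.595 -0.156  0.03 ]
tray_slot 0.96 [354. 188.] [ 0.601 -0.216  0.01 ]
hook 0.62 [244. 233.] [0.481 0.081 0.   ]
hook 0.56 [397. 328.] [ 0.23  -0.321  0.   ]
hook_tip 0.88 [272. 261.] [0.406 0.006 0.002]
hook_tip 0.75 [437. 361.] [ 0.146 -0.419  0.002]
plaque 0.67 [412. 252.] [ 0.427 -0.364  0.01 ]
plaque 0.21 [178. 207.] [0.549 0.258 0.01 ]
pillar 0.61 [3
[... 535 characters left out ...]
 0.592 -0.214  0.01 ]
hook 0.75 [290. 161.] [ 0.238 -0.331  0.   ]
hook 0.74 [325. 247.] [0.472 0.081 0.   ]
hook_tip 0.64 [297. 147.] [ 0.152 -0.392  0.002]
hook_tip 0.59 [322. 224.] [0.412 0.007 0.002]
hook_tip 0.3 [200. 289.] [0.795 0.004 0.002]
plaque 0.88 [234. 205.] [ 0.546 -0.22   0.01 ]
pillar 0.85 [213. 215.] [ 0.618 -0.219  0.01 ]
stand 0.56 [355. 298.] [0.547 0.251 0.   ]
seat 0.98 [360. 298.] [0.551 0.267 0.014]
seat 0.55 [212. 214.] [ 0.619 -0.219  0.014]
jaw_top 0.88 [358. 285.] [0.554 0.262 0.051]
idol 0.67 [202. 289.] [0.791 0.005 0.   ]
owl 0.63 [437. 273.] [0.343 0.32  0.   ]
horseshoe 0.62 [273. 188.] [ 0.393 -0.229  0.   ]
horseshoe 0.16 [218. 212.] [ 0.592 -0.235  0.   ]
```

View pics/top0.png

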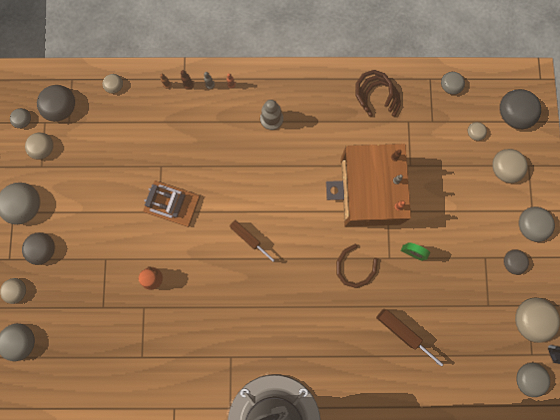

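View pics/scene0.png

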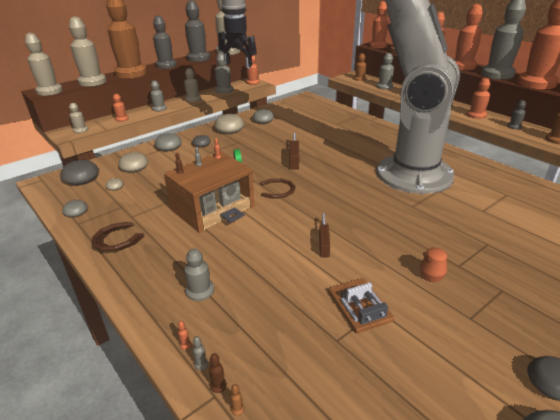

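```bash
cat >> h.py <<'E'
def plan(xyz,yaw=None):
    """yaw = wanted world angle (deg) of tool x; tool straight down"""
    o=bot.get_obs(); q=o["tool_rot"]; A=R.from_quat([q[1],q[2],q[3],q[0]])
    M=A.as_matrix(); cur=np.degrees(np.arctan2(M[1,0],M[0,0]))
    if yaw is None: yaw=cur
    B=R.from_euler("z",yaw,degrees=True)*R.from_euler("x",180,degrees=True)
    print("cur",np.round(o["eef_pos"],4),"yaw",round(cur,1),"q7",round(float(o["q"][6]),2),"turn",np.round((A.inv()*B).as_rotvec(),3),"shift mm",np.round(1000*A.inv().apply(np.array(xyz)-o["eef_pos"]),1))
E
python3 - <<'E'
from h import *
p=shot("wrist"); print(np.round(p["tool_from_camera"],3).tolist(), np.round(p["camera_matrix"],0).tolist())
im=cv2.imread("pics/top0.png")
a=im[210:310-20,220:340]; b=im[295:375,370:490]
cv2.imwrite("pics/crop1.png",cv2.resize(np.vstack([im[205:285,220:340],b]),None,fx=3.7,fy=3.7,interpolation=cv2.INTER_CUBIC))
plan([.45,.0,.25],-42)
plan([.45,.0,.25],138)
E
```

```text
[[-0.0, -0.95, -0.311, 0.08], [1.0, -0.0, 0.001, 0.0], [-0.001, -0.311, 0.95, -0.141], [0.0, 0.0, 0.0, 1.0]] [[321.0, 0.0, 272.0], [0.0, 321.0, 210.0], [0.0, 0.0, 1.0]]
cur [ 0.2135 -0.6403  0.2313] yaw 18.4 q7 -0.08 turn [-0.    -0.     1.055] shift mm [ 426.9 -532.7  -18.7]
cur [ 0.2135 -0.6403  0.2313] yaw 18.4 q7 -0.08 turn [ 0.    -0.    -2.087] shift mm [ 426.9 -532.7  -18.7]
```

View pics/crop1.png

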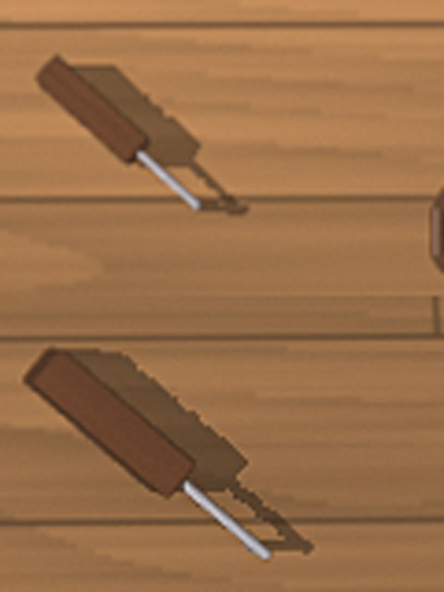

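```bash
python3 - <<'E'
from h import *
plan([.48,.08,.25],48)
E
```

```text
cur [ 0.2135 -0.6403  0.2313] yaw 18.4 q7 -0.08 turn [-0.    -0.    -0.516] shift mm [ 480.6 -599.1  -18.7]
```

{"fn": "jog_arm", "kwargs": {
  "motion": [
    [0, 0, -0.1, 58, -72, -19, 60],
    [0, 0, -0.2, 106, -132, -19, 60],
    [0, 0, -0.3, 144, -180, -19, 60],
    [0, 0, -0.4, 182, -227, -19, 60],
    [0, 0, -0.516, 220, -275, -19, 60],
    [0, 0, -0.516, 258, -322, -19, 60],
    [0, 0, -0.516, 296, -370, -19, 60],
    [0, 0, -0.516, 334, -417, -19, 60],
    [0, 0, -0.516, 372, -465, -19, 60],
    [0, 0, -0.516, 410, -512, -19, 60]
  ]
}}

```text
t: 2.7
eef_pos: [0.4298, -0.0535, 0.2508]
tool_rot: [0.001, 0.914, 0.407, 0.001]
contact_force: [1.3, -0.8, 0.3]
gripper_width: 0.7
grasp_force: 0.0
```

```bash
python3 - <<'E'
from h import *
plan([.48,.08,.25],48)
E
```

```text
cur [ 0.4298 -0.0535  0.2508] yaw 48.0 q7 -0.8 turn [ 0.001 -0.    -0.   ] shift mm [132.8 -52.1   0.8]
```

{"fn": "jog_arm", "kwargs": {
  "motion": [
    [0, 0, 0, 55, -22, 0, 60],
    [0, 0, 0, 100, -40, 0, 60],
    [0, 0, 0, 133, -52, 0, 60],
    [0, 0, 0, 133, -52, 0, 60]
  ]
}}

```text
t: 3.2
eef_pos: [0.4802, 0.0814, 0.2506]
tool_rot: [-0.001, 0.913, 0.409, 0.001]
contact_force: [-0.2, -0.5, 0.5]
gripper_width: 0.703
grasp_force: 0.0
```

```bash
python3 - <<'E'
from h import *
plan([.48,.08,.25],48)
p=shot("wrist","w1.png")
for t,z in dict(hook=0,hook_tip=.002).items():
    for d in bot.tip_of(t,p)[:2]: print(t,round(d["score"],2),np.round(d["xy"]),np.round(at(p,d["xy"],z),4))
E
```

```text
cur [0.4802 0.0814 0.2506] yaw 48.3 q7 -1.15 turn [-0.001 -0.002  0.005] shift mm [-1.2  0.8  0.6]
hook 0.57 [272. 177.] [0.4771 0.0775 0.    ]
hook_tip 0.64 [272. 255.] [ 0.4078 -0.0014  0.002 ]
```

View pics/w1.png

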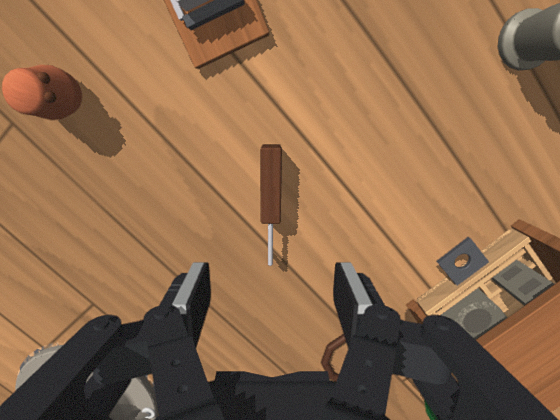

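```bash
python3 - <<'E'
from h import *
import os
p=bot.read_camera("wrist"); o=bot.get_obs(); q=o["tool_rot"]
T=np.eye(4); T[:3,:3]=R.from_quat([q[1],q[2],q[3],q[0]]).as_matrix(); T[:3,3]=o["eef_pos"]; p["W"]=T@np.array(p["tool_from_camera"])
for n,xy,z in [("TL",(261.5,145),.038),("TR",(281,145),.038),("BL",(261,222),.038),("BR",(281,222),.038),("bend",(270,263),.032),("hole",(461.5,261),.03),("tabL",(437,259),.03),("tabR",(468,239),.03),("tabBR",(488,261),.03)]:
    print(n,np.round(at(p,xy,z),4))
# handle centre from color mask
g=p["pixels"]; 
for d in bot.tip_of("tray_hole",p)[:2]: print(round(d["score"],2),np.round(d["xy"],1),np.round(at(p,d["xy"],.03),4))
plan([.476,.077,.009])
E
```

```text
TL [0.4975 0.1125 0.038 ]
TR [0.5132 0.0983 0.038 ]
BL [0.4366 0.0474 0.038 ]
BR [0.454  0.0317 0.038 ]
bend [ 0.4064 -0.0016  0.032 ]
hole [ 0.5875 -0.1647  0.03  ]
tabL [ 0.5654 -0.1405  0.03  ]
tabR [ 0.6097 -0.1438  0.03  ]
tabBR [ 0.6135 -0.1887  0.03  ]
0.66 [463.7 256.4] [ 0.5931 -0.161   0.03  ]
cur [0.4794 0.0769 0.2502] yaw 47.9 q7 -1.15 turn [0.    0.001 0.   ] shift mm [ -2.   -2.7 241.2]
```

{"fn": "jog_arm", "kwargs": {
  "motion": [
    [0, 0, 0.005, -6, 0, 55, 60],
    [0, 0, 0.005, -6, 0, 110, 60],
    [0, 0, 0.005, -6, 0, 165, 60],
    [0, 0, 0.005, -6, 0, 215, 60],
    [0, 0, 0.005, -6, 0, 240, 60],
    [0, 0, 0.005, -6, 0, 241, 60],
    [0, 0, 0.005, -6, 0, 241, 15],
    [0, 0, 0.005, -6, 0, 241, 15],
    [0, 0, 0.005, -6, 0, 241, 15],
    [0, 0, 0.005, -6, 0, 241, 15]
  ],
  "grip_force": 60
}}

```text
t: 4.7
eef_pos: [0.4767, 0.0739, 0.0109]
tool_rot: [0.001, 0.915, 0.404, 0.001]
contact_force: [-1.2, 0.2, 6.1]
gripper_width: 0.266
grasp_force: 59.5
```

```bash
python3 - <<'E'
from h import *
# view pose for tray: hook origin 100mm in front of hole
plan([.593,-.02,.10],90)
E
```

```text
cur [0.4767 0.0739 0.0109] yaw 47.7 q7 -1.45 turn [ 0.003 -0.001 -0.738] shift mm [  9.  149.4 -88.8]
```

{"fn": "jog_arm", "kwargs": {
  "motion": [
    [0, 0, 0, 0, 0, -40, 15],
    [0, 0, 0, -15, 15, -95, 15],
    [0, 0, 0, -30, 40, -150, 15],
    [0, 0, 0, -50, 60, -205, 15],
    [0, 0, 0, -53, 65, -239, 15],
    [0, 0, 0, -53, 65, -239, 15],
    [0, 0, 0, -53, 65, -239, 15]
  ]
}}

```text
t: 5.58
eef_pos: [0.4872, -0.009, 0.2478]
tool_rot: [0.0, 0.915, 0.405, -0.0]
contact_force: [0.3, -0.0, -1.7]
gripper_width: 0.267
grasp_force: 59.2
```

```bash
python3 - <<'E'
from h import *
p=shot("wrist","w2.png")
import pickle; pickle.dump({k:p[k] for k in("pixels","camera_matrix","distortion","W")},open("w2.pkl","wb"))
o=bot.get_obs(); print(np.round(o["eef_pos"],4),o["gripper_width"])
for t,z in dict(tray_hole=.03,hook_tip=.23).items():
    for d in bot.tip_of(t,p)[:2]: print(t,round(d["score"],2),np.round(d["xy"],1),np.round(at(p,d["xy"],z),4))
im=cv2.imread("pics/w2.png")[100:350,270:560]
cv2.imwrite("pics/w2c.png",cv2.resize(im,None,fx=2.4,fy=2.4,interpolation=cv2.INTER_CUBIC))
E
```

```text
[ 0.4869 -0.0089  0.2472] 0.2747079374110104
tray_hole 0.86 [424.5 214.4] [ 0.5936 -0.164   0.03  ]
```

View pics/w2c.png

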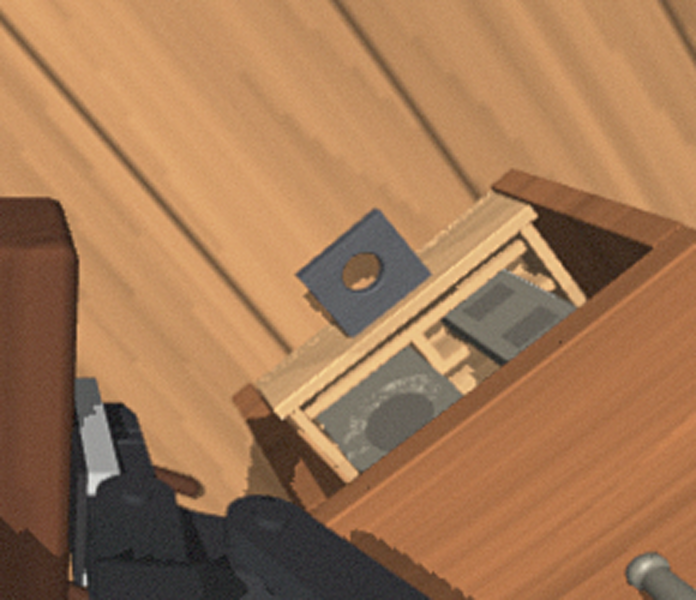

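```bash
python3 - <<'E'
from h import *
import pickle; p=pickle.load(open("w2.pkl","rb"))
def a(x,y,z): return at(p,(270+x/2.4-.3,100+y/2.4-.3),z)
F=dict(fl=(297,274,.03),fr=(376,209,.03),br=(430,270,.03),bl=(350,336,.03),hole=(362,271,.03),w1=(258,385,.036),w2=(497,193,.036),i1=(285,415,.036),i2=(535,214,.036),r1=(326,513,.124),r2=(655,250,.124))
P={k:a(*v) for k,v in F.items()}
for k,v in P.items(): print(k,np.round(v,4))
for s,e in [("fl","fr"),("bl","br"),("w1","w2"),("i1","i2"),("r1","r2")]:
    d=P[e]-P[s]; print(s,e,np.linalg.norm(d).round(4),np.degrees(np.arctan2(d[1],d[0])).round(2))
print((P["fl"]+P["fr"])/2)
E
```

```text
fl [ 0.5661 -0.1381  0.03  ]
fr [ 0.6143 -0.1371  0.03  ]
br [ 0.6172 -0.1818  0.03  ]
bl [ 0.567  -0.1841  0.03  ]
hole [ 0.5913 -0.1589  0.03  ]
w1 [ 0.5159 -0.1706  0.036 ]
w2 [ 0.6615 -0.167   0.036 ]
i1 [ 0.5161 -0.1943  0.036 ]
i2 [ 0.6703 -0.1888  0.036 ]
r1 [ 0.5084 -0.1825  0.124 ]
r2 [ 0.6661 -0.1732  0.124 ]
fl fr 0.0482 1.26
bl br 0.0503 2.58
w1 w2 0.1456 1.42
i1 i2 0.1543 2.03
r1 r2 0.158 3.36
[ 0.59022198 -0.13760499  0.03      ]
```

```bash
python3 - <<'E'
from h import *
plan([.5875,-.0573,.066],92)
E
```

```text
cur [ 0.487  -0.0087  0.247 ] yaw 47.8 q7 -0.98 turn [-0.003  0.001 -0.772] shift mm [ 31.8 107.5 180.7]
```

{"fn": "jog_arm", "kwargs": {
  "motion": [
    [0, 0, -0.17, 10, 25, 20, 15],
    [0, 0, -0.34, 18, 50, 45, 15],
    [0, 0, -0.51, 25, 75, 75, 15],
    [0, 0, -0.68, 30, 100, 110, 15],
    [-0.003, 0, -0.772, 32, 108, 150, 15],
    [-0.003, 0, -0.772, 32, 108, 176, 15],
    [-0.003, 0, -0.772, 32, 108, 181, 15],
    [-0.003, 0, -0.772, 32, 108, 181, 15]
  ]
}}

```text
t: 6.72
eef_pos: [0.5894, -0.0575, 0.0673]
tool_rot: [0.001, 0.695, 0.719, 0.001]
contact_force: [1.4, -0.2, 0.3]
gripper_width: 0.269
grasp_force: 59.2
```

```bash
python3 - <<'E'
from h import *
plan([.5875,-.0573,.024],92)
p=shot("scene","s1.png")
for c in ("scene","top"):
    if c=="top": p=shot("top")
    for t,z in dict(tray_hole=.03,hook_tip=.057).items():
        for d in bot.tip_of(t,p)[:3]: print(c,t,round(d["score"],2),np.round(d["xy"],1),np.round(at(p,d["xy"],z),4))
    print(px(p,[.591,-.159,.03]),px(p,[.591,-.159,.057]))
p=shot("scene")
im=cv2.imread("pics/s1.png")[150:250,160:300]
cv2.imwrite("pics/s1c.png",cv2.resize(im,None,fx=4,fy=4,interpolation=cv2.INTER_CUBIC))
E
```

```text
cur [ 0.5894 -0.0575  0.0673] yaw 92.0 q7 -0.38 turn [ 0.002  0.001 -0.   ] shift mm [ 0.3 -2.  43.2]
scene tray_hole 0.73 [232.5 214.1] [ 0.5902 -0.1602  0.03  ]
scene hook_tip 0.87 [234.7 207.8] [ 0.5894 -0.1471  0.057 ]
scene hook_tip 0.59 [294.6 144.7] [ 0.2224 -0.3251  0.057 ]
[232.4897432 214.3976405] [231.65999041 206.14403138]
top tray_hole 0.38 [176.9 207.8] [0.5445 0.256  0.03  ]
top hook_tip 0.15 [178.7 208.4] [0.5385 0.2456 0.057 ]
[333.84409842 189.87426167] [334.82872572 187.82625766]
```

View pics/s1c.png

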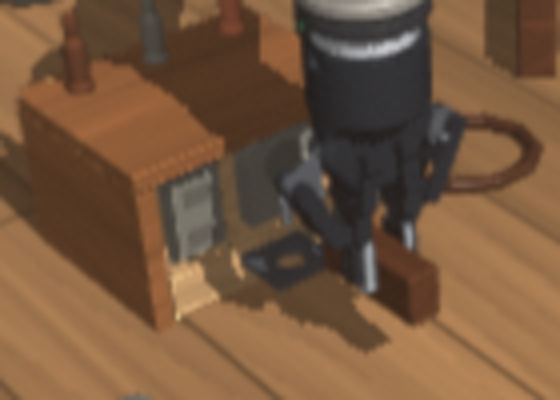

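{"fn": "jog_arm", "kwargs": {
  "motion": [
    [0, 0, 0, 0, -2, 10, 15],
    [0, 0, 0, 0, -2, 20, 15],
    [0, 0, 0, 0, -2, 28, 15],
    [0, 0, 0, 0, -2, 36, 15],
    [0, 0, 0, 0, -2, 43, 15],
    [0, 0, 0, 0, -2, 43, 15]
  ]
}}

```text
t: 7.82
eef_pos: [0.5872, -0.0581, 0.0236]
tool_rot: [0.001, 0.695, 0.719, 0.0]
contact_force: [-0.3, 0.5, -1.5]
gripper_width: 0.267
grasp_force: 59.2
```

```bash
python3 - <<'E'
from h import *
plan([.5875-.035*.11,-.0573+.11,.024],92); print(bot.get_obs()["contact_force"])
p=shot("scene","s2.png")
E
```

```text
cur [ 0.5872 -0.0581  0.0236] yaw 92.0 q7 -0.42 turn [ 0.002  0.001 -0.001] shift mm [110.9   0.3  -0.5]
[-0.25993882  0.463156   -1.48970068]
```

{"fn": "jog_arm", "kwargs": {
  "motion": [
    [0, 0, 0, 6, 0, 0, 15],
    [0, 0, 0, 15, 0, 0, 15],
    [0, 0, 0, 28, 0, 0, 15],
    [0, 0, 0, 42, 0, 0, 15],
    [0, 0, 0, 57, 0, 0, 15],
    [0, 0, 0, 72, 0, 0, 15],
    [0, 0, 0, 87, 0, 0, 15],
    [0, 0, 0, 102, 0, 0, 15],
    [0, 0, 0, 112, 0, 0, 15],
    [0, 0, 0, 119, 0, 0, 15]
  ]
}}

```text
t: 9.12
eef_pos: [0.5834, 0.0616, 0.0241]
tool_rot: [0.001, 0.695, 0.719, 0.001]
contact_force: [0.8, -2.2, -0.2]
gripper_width: 0.271
grasp_force: 59.2
```

```bash
python3 - <<'E'
from h import *
plan([.5875-.035*.11,-.0573+.11,.024],92); print(bot.get_obs()["contact_force"])
p=shot("scene")
for d in bot.tip_of("tray_hole",p)[:3]: print(round(d["score"],2),np.round(d["xy"],1),np.round(at(p,d["xy"],.03),4))
for d in bot.tip_of("tray_slot",p)[:3]: print(round(d["score"],2),np.round(d["xy"],1),np.round(at(p,d["xy"],.01),4))
for t in("plaque","pillar"):
  for d in bot.tip_of(t,p)[:2]: print(t,round(d["score"],2),np.round(d["xy"],1),np.round(at(p,d["xy"],.01),4))
E
```

```text
cur [0.5834 0.0616 0.0241] yaw 92.0 q7 -0.63 turn [ 0.002  0.001 -0.   ] shift mm [-8.9 -0.   0.1]
[ 0.83271238 -2.16274991 -0.19933636]
0.69 [258.5 233.9] [ 0.5906 -0.043   0.03  ]
0.36 [212.4 207.9] [ 0.6151 -0.222   0.03  ]
0.98 [243.6 228.7] [ 0.5916 -0.1089  0.01  ]
plaque 0.93 [254.5 223.7] [ 0.556  -0.1079  0.01  ]
pillar 0.56 [236.8 231.8] [ 0.6132 -0.1096  0.01  ]
pillar 0.15 [275.6 189.4] [ 0.4017 -0.2071  0.01  ]
```

{"fn": "jog_arm", "kwargs": {
  "motion": [
    [0, 0, 0, -5, 0, 0, 15],
    [0, 0, 0, -5, 0, -15, 15],
    [0, 0, 0, -5, 0, -40, 15],
    [0, 0, 0, -5, 0, -75, 15],
    [0, 0, 0, 5, -50, -75, 15],
    [0, 0, 0, 15, -100, -75, 15],
    [0, 0, 0, 20, -120, -60, 15],
    [0, 0, 0, 20, -120, -20, 15],
    [0, 0, 0, 20, -120, 5, 15],
    [0, 0, 0, 20, -120, 11, 15]
  ]
}}

```text
t: 10.62
eef_pos: [0.4625, 0.0765, 0.0125]
tool_rot: [0.001, 0.695, 0.719, 0.0]
contact_force: [0.1, 0.9, -0.7]
gripper_width: 0.269
grasp_force: 59.4
```

```bash
python3 - <<'E'
from h import *
plan([.46,.085,.0115],92); print(bot.get_obs()["contact_force"])
E
```

```text
cur [0.4625 0.0765 0.0125] yaw 91.9 q7 -0.79 turn [ 0.001  0.001 -0.001] shift mm [ 8.6 -2.2  1. ]
[ 0.14647823  0.94625844 -0.70527964]
```

{"fn": "jog_arm", "kwargs": {
  "motion": [
    [0, 0, 0, 0, 0, 2, 15],
    [0, 0, 0, 0, 0, 2, 45],
    [0, 0, 0, 0, 0, 2, 45],
    [0, 0, 0, 0, 0, -30, 45],
    [0, 0, 0, 0, 0, -90, 45],
    [0, 0, 0, 40, 20, -140, 45],
    [0, 0, 0, 85, 40, -190, 45],
    [0, 0, 0, 135, 60, -230, 45],
    [0, 0, 0, 180, 80, -260, 45],
    [0, 0, 0, 200, 88, -270, 45]
  ]
}}

```text
t: 11.88
eef_pos: [0.544, 0.283, 0.286]
tool_rot: [0.002, 0.694, 0.72, 0.003]
contact_force: [-0.4, 0.3, 0.1]
gripper_width: 0.528
grasp_force: 0.0
```

```bash
python3 - <<'E'
from h import *
o=bot.get_obs(); print(np.round(o["eef_pos"],4))
p=shot("wrist","w3.png")
import pickle; pickle.dump({k:p[k] for k in("pixels","camera_matrix","distortion","W")},open("w3.pkl","wb"))
for t,z in dict(seat=.014,jaw_top=.051,stand=0,hook=0).items():
    for d in bot.tip_of(t,p)[:2]: print(t,round(d["score"],2),np.round(d["xy"],1),np.round(at(p,d["xy"],z),4))
s=[int(v) for v in px(p,[.555,.265,.03])]; print(s)
x0=max(0,min(330,s[0]-115)); y0=max(0,min(250,s[1]-85)); print(x0,y0)
im=cv2.imread("pics/w3.png")[y0:y0+170,x0:x0+230]
cv2.imwrite("pics/w3c.png",cv2.resize(im,None,fx=3.4,fy=3.4,interpolation=cv2.INTER_CUBIC))
E
```

```text
[0.544 0.283 0.286]
seat 0.72 [280.  185.1] [0.5575 0.2631 0.014 ]
seat 0.25 [295.5 375.9] [ 0.5974 -0.0583  0.014 ]
jaw_top 0.84 [281.5 190.1] [0.5581 0.2658 0.051 ]
stand 0.93 [279.  185.9] [0.5568 0.2586 0.    ]
stand 0.68 [129.2 135.5] [0.3577 0.3201 0.    ]
[278, 186]
163 101
```

View pics/w3c.png

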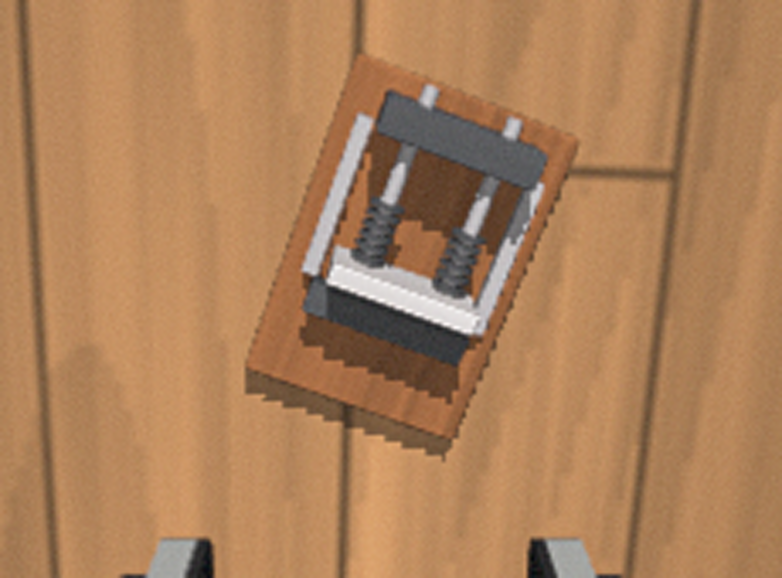

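```bash
python3 - <<'E'
from h import *
import pickle; from scipy.optimize import least_squares
p=pickle.load(open("w3.pkl","rb"))
def pix(x,y): return np.array([163+x/3.4-.35,101+y/3.4-.35])
# +x image up; stand y = z cross x -> left in view from above
obj=[((83,45,14),(362,53)),((83,-45,14),(578,140)),((-47,-45,14),(453,437)),((-47,45,14),(247,366))]
def T(v,q): c,s=np.cos(v[2]),np.sin(v[2]); x,y,z=np.array(q)/1000; return [v[0]+c*x-s*y,v[1]+s*x+c*y,z]
f=lambda v:np.concatenate([px(p,T(v,q))-pix(*c) for q,c in obj])
r=least_squares(f,[.56,.26,1.2]); v=r.x; print(np.round(v[:2],4),np.degrees(v[2]).round(2),np.round(r.fun,1))
def show(q): u=px(p,T(v,q)); print(q,np.round((u-[163,101]+.35)*3.4))
for q in[(6,28,51),(6,-28,51),(14,28,51),(-12,32,30),(-12,-32,30),(0,-32,30),(61,30,44),(75,30,44)]: show(q)
print("seat",T(v,(9,0,14)),"jawtop",T(v,(6,0,51)))
E
```

```text
[0.555  0.2583] 71.33 [-1.  -1.   1.8 -0.5  0.2  1.5 -1.   0.5]
(6, 28, 51) [327. 282.]
(6, -28, 51) [473. 336.]
(14, 28, 51) [334. 261.]
(-12, 32, 30) [302. 309.]
(-12, -32, 30) [460. 366.]
(0, -32, 30) [472. 338.]
(61, 30, 44) [376. 130.]
(75, 30, 44) [391.  91.]
seat [np.float64(0.5578810286275798), np.float64(0.2668654330427412), np.float64(0.014)] jawtop [np.float64(0.5569207012723281), np.float64(0.26402329100358213), np.float64(0.051)]
```

```bash
python3 - <<'E'
from h import *
plan([.553,-.106,.22],182)
E
```

```text
cur [0.543  0.2787 0.2823] yaw 91.9 q7 -0.82 turn [-0.     0.003 -1.572] shift mm [-384.6   -3.1   63.3]
```

{"fn": "jog_arm", "kwargs": {
  "motion": [
    [0, 0, -0.17, -40, 0, 5, 45],
    [0, 0, -0.34, -80, 0, 12, 45],
    [0, 0, -0.51, -120, 0, 18, 45],
    [0, 0, -0.68, -165, 0, 24, 45],
    [0, 0, -0.85, -210, 0, 30, 45],
    [0, 0, -1.02, -255, 0, 36, 45],
    [0, 0, -1.19, -300, 0, 42, 45],
    [0, 0, -1.36, -345, -2, 50, 45],
    [0, 0, -1.53, -375, -3, 60, 45],
    [0, 0, -1.572, -385, -3, 63, 45]
  ]
}}

```text
t: 13.38
eef_pos: [0.5514, -0.1097, 0.2183]
tool_rot: [-0.001, -0.016, 1.0, -0.001]
contact_force: [0.4, 0.9, 1.0]
gripper_width: 0.529
grasp_force: 0.0
```

{"fn": "jog_arm", "kwargs": {
  "motion": [
    [0, 0, 0, 0, 0, 0, 45],
    [0, 0, 0, 0, 0, 0, 45]
  ]
}}

```text
t: 13.62
eef_pos: [0.553, -0.1049, 0.2203]
tool_rot: [0.001, -0.017, 1.0, -0.001]
contact_force: [0.1, 0.2, 0.3]
gripper_width: 0.53
grasp_force: 0.0
```

```bash
python3 - <<'E'
from h import *
plan([.553,-.106,.22],182)
p=shot("wrist","w4.png")
import pickle; pickle.dump({k:p[k] for k in("pixels","camera_matrix","distortion","W")},open("w4.pkl","wb"))
for t,z in dict(plaque=.01,tray_slot=.01,tray_hole=.03,pillar=.01).items():
    for d in bot.tip_of(t,p)[:2]: print(t,round(d["score"],2),np.round(d["xy"],1),np.round(at(p,d["xy"],z),4))
for d in bot.tip_of("hook",p)[:2]: print(d)
im=cv2.imread("pics/w4.png")
cv2.imwrite("pics/w4c.png",cv2.resize(im,None,fx=1.4,fy=1.4))
E
```

```text
cur [ 0.553  -0.1049  0.2203] yaw -178.0 q7 1.25 turn [-0.001  0.002 -0.   ] shift mm [ 0.1 -1.1  0.3]
plaque 0.87 [29.4 54.6] [ 0.4286 -0.3598  0.01  ]
plaque 0.73 [268.8 180. ] [ 0.5531 -0.109   0.01  ]
tray_slot 0.92 [270.1 211.5] [ 0.5901 -0.1063  0.01  ]
tray_hole 0.84 [329.  218.9] [ 0.5897 -0.0416  0.03  ]
pillar 0.88 [272.6 237.8] [ 0.6228 -0.1023  0.01  ]
{'xy': [441.8, 102.6], 'score': 0.73}
```

View pics/w4c.png

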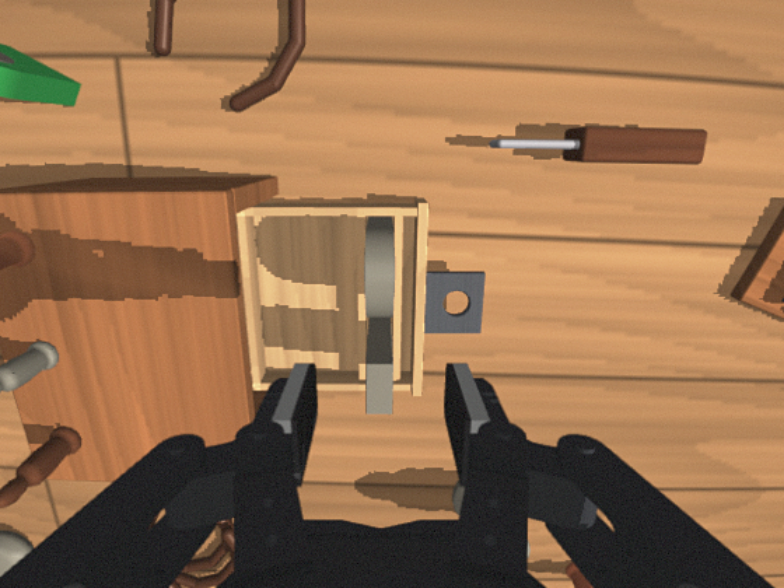

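```bash
python3 - <<'E'
from h import *
import pickle; p=pickle.load(open("w4.pkl","rb"))
for xy in[(262,190),(280.5,190)]: print(at(p,xy,.1))
for xy in[(261,290),(281,290)]: print(at(p,xy,.1))
print(at(p,(271,156),.07),at(p,(271,230),.07)) 
plan([.5535,-.106,.061],182)
E
```

```text
[ 0.54141694 -0.1141317   0.1       ]
[ 0.54087666 -0.0986207   0.1       ]
[ 0.6378086  -0.11268706  0.1       ]
[ 0.63714237 -0.09399464  0.1       ]
[ 0.51720567 -0.10750915  0.07      ] [ 0.58910779 -0.10508484  0.07      ]
cur [ 0.5537 -0.1046  0.2205] yaw -177.9 q7 1.25 turn [-0.001  0.003  0.001] shift mm [  0.7  -1.2 159.5]
```

{"fn": "jog_arm", "kwargs": {
  "motion": [
    [0, 0, 0, 0, -1, 50, 45],
    [0, 0, 0, 0, -1, 90, 45],
    [0, 0, 0, 0, -1, 125, 45],
    [0, 0, 0, 0, -1, 150, 45],
    [0, 0, 0, 0, -1, 159, 45],
    [0, 0, 0, 0, -1, 159, 45],
    [0, 0, 0, 0, -1, 159, 10],
    [0, 0, 0, 0, -1, 159, 10],
    [0, 0, 0, 0, -1, 159, 10],
    [0, 0, 0, 0, -1, 159, 10]
  ],
  "grip_force": 60
}}

```text
t: 15.18
eef_pos: [0.555, -0.1063, 0.0625]
tool_rot: [0.002, -0.018, 1.0, -0.001]
contact_force: [-0.4, 0.5, 7.1]
gripper_width: 0.204
grasp_force: 59.1
```

```bash
python3 - <<'E'
from h import *
o=bot.get_obs(); print(o["contact_force"],o["gripper_width"]*85.4)
# first up then to stand
plan([.5535,-.106,.17])
E
```

```text
[-0.43267351  0.51821257  7.1264843 ] 17.424026661450696
cur [ 0.555  -0.1063  0.0625] yaw -178.0 q7 1.09 turn [-0.002  0.005 -0.   ] shift mm [ 1.000e+00  1.000e-01 -1.075e+02]
```

{"fn": "jog_arm", "kwargs": {
  "motion": [
    [0, 0, 0, 0, 0, -15, 10],
    [0, 0, 0, 0, 0, -45, 10],
    [0, 0, 0, 0, 0, -90, 10],
    [0, 0, 0, 0, 0, -130, 10],
    [0, 0, 0, 0, 0, -137, 10]
  ]
}}

```text
t: 15.8
eef_pos: [0.5551, -0.1059, 0.2015]
tool_rot: [0.004, -0.018, 1.0, -0.001]
contact_force: [-0.5, -0.9, -1.8]
gripper_width: 0.201
grasp_force: 58.9
```

```bash
python3 - <<'E'
from h import *
o=bot.get_obs(); print(o["contact_force"],o["gripper_width"]*85.4)
plan([.5444,.2251,.16],161.5)
E
```

```text
[-0.47766597 -0.90559916 -1.78594951] 17.186579567054828
cur [ 0.5551 -0.1059  0.2015] yaw -178.0 q7 1.24 turn [-0.001  0.008  0.358] shift mm [ -0.7 331.2  40.8]
```

{"fn": "jog_arm", "kwargs": {
  "motion": [
    [0, 0, 0.05, 0, 30, 0, 10],
    [0, 0.002, 0.1, 0, 80, 0, 10],
    [0, 0.004, 0.15, 0, 130, 0, 10],
    [0, 0.006, 0.2, 0, 180, 0, 10],
    [0, 0.008, 0.25, 0, 230, 10, 10],
    [0, 0.008, 0.3, 0, 280, 20, 10],
    [0, 0.008, 0.358, 0, 315, 35, 10],
    [0, 0.008, 0.358, -1, 331, 41, 10],
    [0, 0.008, 0.358, -1, 331, 41, 10],
    [0, 0.008, 0.358, -1, 331, 41, 10]
  ]
}}

```text
t: 17.05
eef_pos: [0.5438, 0.2226, 0.1568]
tool_rot: [-0.002, 0.162, 0.987, -0.001]
contact_force: [0.5, -0.4, -2.4]
gripper_width: 0.204
grasp_force: 58.8
```

```bash
python3 - <<'E'
from h import *
plan([.5444,.2251,.0925],161.5)
p=shot("wrist","w5.png"); cv2.imwrite("pics/w5c.png",cv2.imread("pics/w5.png"))
def sw(x,y,z): c,s=np.cos(np.radians(71.5)),np.sin(np.radians(71.5)); return [.5555+c*x-s*y,.2583+s*x+c*y,z]
for q in[(6,28,51),(6,-28,51),(0,32,30),(0,-32,30),(-47,45,14),(83,45,14)]: print(q,np.round(px(p,sw(*np.array(q)/1000))))
for t,z in dict(jaw_top=.051,seat=.014).items():
    for d in bot.tip_of(t,p)[:2]: print(t,round(d["score"],2),np.round(d["xy"],1),np.round(at(p,d["xy"],z),4))
E
```

```text
cur [0.5438 0.2226 0.1568] yaw 161.4 q7 0.3 turn [-0.003 -0.005 -0.002] shift mm [-0.1  2.8 64.3]
(6, 28, 51) [328. 175.]
(6, -28, 51) [325. 241.]
(0, 32, 30) [317. 165.]
(0, -32, 30) [314. 236.]
(-47, 45, 14) [262. 147.]
(83, 45, 14) [409. 148.]
seat 0.73 [319.2 193.9] [0.5544 0.264  0.014 ]
seat 0.43 [ 14.9 203.7] [ 0.4711 -0.0131  0.014 ]
```

View pics/w5c.png

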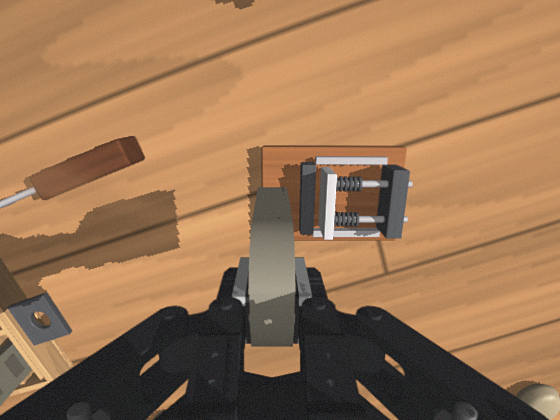

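{"fn": "jog_arm", "kwargs": {
  "motion": [
    [-0.003, -0.005, 0, 0, 0, 30, 10],
    [-0.003, -0.005, 0, 0, 2, 55, 10],
    [-0.003, -0.005, 0, 0, 3, 64, 10],
    [-0.003, -0.005, 0, 0, 3, 64, 10],
    [-0.003, -0.005, 0, 0, 13, 64, 10],
    [-0.003, -0.005, 0, 0, 23, 64, 10],
    [-0.003, -0.005, 0, 0, 28, 64, 10],
    [-0.003, -0.005, 0, 0, 28, 64, 10]
  ]
}}

```text
t: 18.2
eef_pos: [0.5518, 0.2521, 0.0931]
tool_rot: [0.0, 0.16, 0.987, 0.001]
contact_force: [0.4, 0.5, -1.9]
gripper_width: 0.202
grasp_force: 59.1
```

```bash
python3 - <<'E'
from h import *
o=bot.get_obs(); print(o["contact_force"],o["gripper_width"]*85.4)
c,s=np.cos(np.radians(71.5)),np.sin(np.radians(71.5)); d=o["eef_pos"]-np.array([.5555,.2583,0]); print("stand xy",d[0]*c+d[1]*s,-d[0]*s+d[1]*c)
plan([.5555+.013*c,.2583+.013*s,.0925],161.5)
E
```

```text
[ 0.43771792  0.48608045 -1.87615391] 17.24423667395069
stand xy -0.007095874606113158 0.00153632975682901
cur [0.5518 0.2521 0.0931] yaw 161.6 q7 0.21 turn [0.002 0.    0.001] shift mm [-1.6 20.1  0.6]
```

{"fn": "jog_arm", "kwargs": {
  "motion": [
    [0, 0, 0, -1, 4, 0, 10],
    [0, 0, 0, -1, 8, 0, 10],
    [0, 0, 0, -1, 12, 0, 10],
    [0, 0, 0, -1, 16, 0, 10],
    [0, 0, 0, -1, 20, 0, 10],
    [0, 0, 0, -1, 20, 0, 10]
  ]
}}

```text
t: 18.95
eef_pos: [0.5591, 0.2693, 0.0926]
tool_rot: [0.0, 0.161, 0.987, 0.0]
contact_force: [-0.9, -5.9, -2.1]
gripper_width: 0.202
grasp_force: 59.1
```

```bash
cat >> h.py <<'E'
def st():
    o=bot.get_obs(); print(np.round(o["contact_force"],1),round(o["gripper_width"]*85.4,1),np.round(o["torque"],2))
    c,s=np.cos(np.radians(71.5)),np.sin(np.radians(71.5)); d=o["eef_pos"]-np.array([.5555,.2583,0]); print("stand mm",np.round(1000*np.array([d[0]*c+d[1]*s,-d[0]*s+d[1]*c,d[2]]),1))
E
python3 - <<'E'
from h import *
st()
E
```

```text
[-0.9 -5.9 -2.1] 17.2 [-1.46  0.21  0.03]
stand mm [11.6  0.1 92.6]
```

{"fn": "jog_arm", "kwargs": {
  "motion": [
    [0, 0, 0, 0, 3, 0, 10],
    [0, 0, 0, 0, 4, 0, 10],
    [0, 0, 0, 0, 4, 6, 10],
    [0, 0, 0, 0, 4, 12, 10],
    [0, 0, 0, 0, 4, 18, 10],
    [0, 0, 0, 0, 4, 18, 10]
  ]
}}

```text
t: 19.7
eef_pos: [0.5598, 0.2724, 0.0739]
tool_rot: [-0.0, 0.161, 0.987, -0.001]
contact_force: [-0.6, -6.4, -2.4]
gripper_width: 0.2
grasp_force: 59.0
```

```bash
python3 - <<'E'
from h import *
st()
E
```

```text
[-0.6 -6.4 -2.4] 17.1 [-1.47  0.3   0.11]
stand mm [14.7  0.4 73.9]
```

{"fn": "jog_arm", "kwargs": {
  "motion": [
    [0, 0, 0, 0, 0, 3, 10],
    [0, 0, 0, 0, 0, 5, 10],
    [0, 0, 0, 0, 0, 7, 10],
    [0, 0, 0, 0, 0, 7, 10]
  ]
}}

```text
t: 20.2
eef_pos: [0.5601, 0.2728, 0.0676]
tool_rot: [-0.0, 0.161, 0.987, -0.0]
contact_force: [-1.0, -5.4, -0.2]
gripper_width: 0.203
grasp_force: 59.5
```

```bash
python3 - <<'E'
from h import *
st()
E
```

```text
[-1.  -5.4 -0.2] 17.3 [-1.46  0.43  0.09]
stand mm [15.2  0.2 67.6]
```

{"fn": "jog_arm", "kwargs": {
  "motion": [
    [0, 0, 0, 0, 0, 1, 10],
    [0, 0, 0, 0, 0, 2, 10],
    [0, 0, 0, 0, 0, 2, 10]
  ]
}}

```text
t: 20.58
eef_pos: [0.5601, 0.2731, 0.0666]
tool_rot: [0.0, 0.161, 0.987, -0.0]
contact_force: [-3.9, -6.6, 6.8]
gripper_width: 0.203
grasp_force: 60.5
```

```bash
python3 - <<'E'
from h import *
st()
E
```

```text
[-3.9 -6.6  6.8] 17.4 [-1.88  0.85  0.05]
stand mm [15.5  0.3 66.6]
```

Seated on the base. Ease back to the stop, then open slowly.

{"fn": "jog_arm", "kwargs": {
  "motion": [
    [0, 0, 0, 0, -2, 0, 10],
    [0, 0, 0, 0, -4, 0, 10],
    [0, 0, 0, 0, -6, 0, 10],
    [0, 0, 0, 0, -6, 0, 10]
  ]
}}

```text
t: 21.08
eef_pos: [0.5587, 0.2691, 0.0666]
tool_rot: [0.001, 0.16, 0.987, 0.002]
contact_force: [-1.0, 0.3, 5.2]
gripper_width: 0.2
grasp_force: 60.2
```

```bash
python3 - <<'E'
from h import *
st()
E
```

```text
[-1.   0.3  5.2] 17.1 [-0.11  0.16  0.02]
stand mm [11.3  0.4 66.6]
```

{"fn": "jog_arm", "kwargs": {
  "motion": [
    [0, 0, 0, 0, 0, 0, 24],
    [0, 0, 0, 0, 0, 0, 35],
    [0, 0, 0, 0, 0, 0, 45],
    [0, 0, 0, 0, 0, 0, 45],
    [0, 0, 0, 0, 0, -20, 45],
    [0, 0, 0, 0, 0, -60, 45],
    [0, 0, 0, 0, 0, -110, 45],
    [0, 0, 0, -40, 0, -140, 45],
    [0, 0, 0, -60, 0, -150, 45],
    [0, 0, 0, -60, 0, -150, 45]
  ]
}}

```text
t: 22.32
eef_pos: [0.6169, 0.2482, 0.2178]
tool_rot: [0.001, 0.162, 0.987, 0.002]
contact_force: [-0.2, -0.3, -0.0]
gripper_width: 0.525
grasp_force: 0.0
```

```bash
python3 - <<'E'
from h import *
st()
p=shot("scene","s3.png"); im=cv2.imread("pics/s3.png")
q=shot("wrist","w6.png"); jm=cv2.imread("pics/w6.png")
for t,z in dict(plaque=.014,jaw_top=.051).items():
    for d in bot.tip_of(t,q)[:2]: print(t,round(d["score"],2),np.round(d["xy"],1),np.round(at(q,d["xy"],z),4))
a=cv2.resize(im[140:350,150:430],(560,420)); 
cv2.imwrite("pics/fin.png",cv2.resize(np.hstack([a,jm[:, 150:450]]),(800,391)))
E
```

```text
[-0.2 -0.3 -0. ] 44.8 [0.01 0.01 0.03]
stand mm [  9.9 -61.4 217.8]
plaque 0.89 [269.8 122.3] [0.5546 0.2671 0.014 ]
jaw_top 0.8 [280.9 127.5] [0.5607 0.2761 0.051 ]
```

View pics/fin.png

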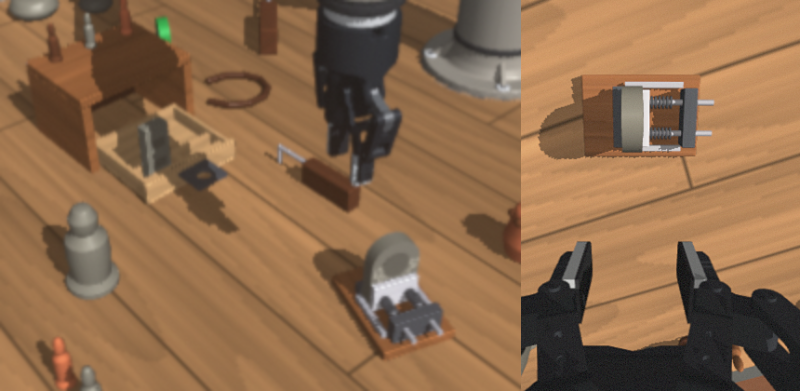

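The plaque stands upright at (630,118) in the wrist view, clamped against the stop with the jaw about 12 mm back. The tray is out with the pillar at (153,145), and the hook stands on its handle at (330,180).

```bash
python3 -c "
from station import bot
print(bot.hand_in())"
```

```text
the job is handed in; nothing more can be done
None
```

The job is done and handed in at about 22 s of the 64 s allowed: the tray is drawn out about 115 mm with the straight-sided plaque still in it, the hook is back on the open table, and the round-topped plaque is clamped upright in the stand.

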